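# Clamp the block and index the drill guide to the third stop

## Robot

A 7-joint arm with a two-finger parallel gripper is mounted at the origin on the work surface; the furniture and walls round the work are solid. World frame = base frame: x ahead of the robot, y to its left, z up, the work surface at z = 0. Lengths are in m, angles in rad, forces in N, time in s.
With the tool pointing down it reaches from about 0.425 to 0.925 m from the base axis. Payload 6.8 kg.
Tool frame: the origin (TCP) lies at the very end of the fingers, on their centre line; the grasp point (between the pads) lies 19 mm behind it; z points along the fingers, y is the line along which they close (so a half turn about z gives the same grasp; the last joint's range is limited). The gripper opens to 85 mm and grips with 20 to 120 N. Pads are 22 mm wide; open, the fingers measure 114 mm over their backs; the gripper's body (76 mm by 85 mm) begins 54 mm behind the grasp point. The pads swing forward as they close: fully open they stand 13 mm farther back than shut.
Start: joints at [-1.279, 0.477, 0.022, 1.555, -0.011, 1.109, -0.083], TCP at [0.263, 0.622, 0.231] pointing down, gripper open.
Joint ranges: [-2.96, 2.96], [-0.34, 2.1], [-1.41, 1.46], [0.24, 2.44], [-1.37, 4.51], [0.17, 1.92], [-2.96, 2.96]. Speed limits (rad/s): [2.39, 2.39, 3.14, 3.14, 3.14, 3.14, 3.14].

## Interface

Orientations are given as [roll, pitch, yaw] about the fixed x, y, z axes, in that order (R = Rz(yaw) Ry(pitch) Rx(roll)).
In Python, from bench import r gives the robot as it stands. Calls block until the motion is done:
- r.reach(position, orientation): joint-space move of the TCP to a pose.
- r.servo_line(position, max_speed=0.15, ori=None, f_stop=None): straight line of the TCP; ori=None keeps the orientation; max_speed is the mean speed in m/s. With f_stop (N) it stops when the force on the tool has changed by that much, and returns True; else False.
- r.move_j(angles): joint-space move.
- r.release() and r.clamp(strength=None): open the fingers fully, or close them until they stop; strength is the grip in N (None keeps the last).
- r.pause(seconds).
- r.ik(position, orientation): joint angles nearest the present ones, or None.
- r.get_obs(): the state.
- r.get_image(name): name is "scene" or "top" or "wrist"; returns the picture (400x640x3 uint8, red, green, blue); there is no depth.
- r.calibration(name): a dict with "intrinsics" (3x3 intrinsics, pixels), "cam_to_world" (4x4, takes a point from camera to world coordinates); the wrist camera has in their place "tool_from_camera" (4x4, takes a point from camera to tool coordinates, whose origin is the TCP and whose axes are the flange's). Camera axes: x right, y down, z forward; pixel columns grow to the right and rows downward; lengths in m; the calibration is good to about 2 mm. A picture is of the moment at which its call begins: read the wrist's pose just before it. calibration takes no time and is no camera call.
A pose or a line that the arm cannot do raises r.MotionError and nothing moves.
- r.job_done(): hands the job in; it is judged then, once.
The state is a dict: "time": time; "joint_pos": joint angles; "qvel": joint speeds; "joint_efforts": joint torques, N m; "position": TCP position; "tcp_rot": TCP orientation; "wrist_force": force on the tool from outside, world axes, zero at the start; "ft_torque": the same for the moment, N m; "grip_width": opening from 0.0 (shut) to 1.0 (fully open); "grip_force": force on a finger pad.
Only numpy, scipy, OpenCV 4.12 (cv2) and the standard library are available. Lean on these libraries where they do the work, as an engineer would, in place of code of your own. Each camera call takes 0.05 s, during which the arm holds its last target. There are 200 camera calls.

## Task

Get the drilling fixture ready: turn the vise crank clockwise (seen from above) until the moving jaw is tight on the wooden block and the crank comes up against its stop. Then turn the black index knob clockwise, counting the clicks from its home notch, to the third stop and not past it to the fourth, so that the drill guide stands over the block. Finish while still holding the knob between the fingers at that stop, with the block still clamped and the things lying around left alone.

Things in the scene. Friction and masses are not known exactly. Their poses are not given: they have to be found in the camera images.
- drill_fixture: Drilling fixture fixed to the table, place and yaw vary: grey base plate 12 mm thick, 340 mm long in y, 130 mm wide (80 mm at the crank end). Origin on the table top under the block's place; own y runs along it from the crank (y = -140 mm) to the index knob (y = +100 mm), z up. Fixed jaw's face at y = +22.5 mm; jaws 90 mm wide, tops 50 mm above the table.
- crank_axis (a point): Point on the crank's upright axis, 88 mm above the table. The crank's steel arm turns round it at 55 to 63 mm above the table, over a gearbox 76 x 56 mm whose top is at 50 mm.
- crank_grip (a point): Middle of the crank's handle: an upright black round post of 14 mm diameter, clear from about 69 to 104 mm above the table; this point is on the post's axis 88 mm above the table and 45 mm from the crank axis. The post is fixed to the arm (it slides or turns in the fingers as it goes round).
- vise_crank (a joint): Crank angle, rad, growing clockwise from above, 0 = jaws open (67 mm apart); starts at 0 to 0.5. The jaw closes 8 mm per rad and meets the 45 mm block (pushed onto the fixed jaw) at about 2.75; then its spring builds force, 64 N per rad, up to a hard stop at 3.1 (about 22 N). Turning takes about 5 N at the post, 9 N when tight; it stays where it is left.
- clamp_jaw: The moving steel jaw, 90 mm wide, 12 mm thick, 36 mm high, backed by a spring; slides along the fixture's y toward the block. Origin in the middle of its front (block side) face, 12 mm above the table.
- wood_block: Loose pine block 45 x 120 x 44 mm, lying on the plate between the jaws, its long side along the fixture's own x (its own y is its long axis). Origin in the middle of its underside, 12 mm above the table. It starts a few mm from the fixed jaw and is pushed there by the moving jaw.
- knob_bar: Grip of the index knob: black upright bar 52 mm long, 14 mm thick, 34 mm high, turning about its middle on an upright axis. Origin on the axis at its underside, 91 mm above the table; own x along the bar toward the drill guide, own y across its thickness (pinch it so), z up. Below it: a stem, 14 mm radius, and a hub disc, 34 mm radius, top 83 mm above the table.
- knob_grip (a point): Middle of the knob's bar on its axis, 110 mm above the table: where to pinch it.
- index_knob (a joint): Knob angle in rad, growing clockwise seen from above. Home notch at 0 (starts there), stops (detents, clicks) every 24 degrees: first 0.419, second 0.838, third 1.257, fourth 1.676; end stops at -0.06 and 1.74. It takes about 0.12 N m to pass from notch to notch, and the detent pulls the knob into the nearest notch.
- guide_bush (a point): Lower end of the drill guide at the end of the knob's arm, 100 mm from the knob axis, 65 mm above the table (9 mm over the block's top); arm and guide turn with the knob, the arm 70 to 83 mm above the table.
- screwdriver: Bystander: green screwdriver 207 mm long lying on the table in front of the fixture. Origin underneath its middle.
- electrical_tape: Bystander: black roll of tape, 53 mm wide, 19 mm high, on the table behind the fixture's index column. Origin underneath its middle.
- marker: Bystander: blue and white marker 135 mm long lying on the table beyond the index column. Origin underneath its middle.
- flux_bottle: Bystander: small white bottle, 42 mm wide, 100 mm high, standing to the right of the fixture. Origin underneath its middle.

How it is judged:
On the way, in this order (a step that is already met when the one before it is completed fails the run):
1. the block is clamped tight by the vise (contact force between clamp_jaw and wood_block above 6 N and value of joint vise_crank above 2.3 rad), for 0.2 s.
2. the knob is held at its third stop (value of joint index_knob between 1.1566 and 1.3566 rad and contact force between the fingers and knob_bar above 2 N and distance between the grasp point and knob_grip below 0.03 m), for 0.2 s.
At the end, for the whole second after the job is handed in: Knob at rest in its third stop (1.257 rad, within 0.1), fingers on its bar (over 2 N, grasp point within 30 mm of the middle of the bar), moving jaw pressing the block with over 6 N, block flat and straight (within 0.06 rad) on the plate, within 20 mm of the middle of the jaws (all of step 2 and velocity of joint index_knob between -0.1 and 0.1 rad/s and contact force between clamp_jaw and wood_block above 6 N and angle between wood_block's own z axis and vertical below 0.06 rad and z of wood_block in the frame of drill_fixture below 0.016 m and x of wood_block in the frame of drill_fixture between -0.02 and 0.02 m and angle between the y axis of wood_block and the x axis of drill_fixture, either way round below 0.06 rad); the arm keeps its last pose, push and grip.
It fails at once if the knob is turned past the third stop toward the fourth (value of joint index_knob above 1.47 rad).
It fails at once if the knob is turned off its home notch while the block is not clamped (value of joint index_knob above 0.3 rad and not (contact force between clamp_jaw and wood_block above 2 N)).
It fails at once if a thing lying around is moved more than 20 mm (distance of any of screwdriver, electrical_tape, marker, flux_bottle from where it was at the start of the episode above 0.02 m).
It also fails if it takes over 51 s, if anything falls off the work surface, if the arm or the gripper's body presses on something with over 40 N, if the wrist force passes 120 N, or if a joint passes its speed limit or range.

## Working session

There is one attempt and no reset: what is moved stays moved. The work goes in short steps, each a Python script; the robot and the scene stay as the last script left them, time stands still between calls to the robot, and variables do not carry over. Pictures are saved under pics/ and viewed, at most 10 in all, crops included, and the job is handed in when it is done.

```bash
mkdir -p pics; ls
python3 - <<'E'
from bench import r
import cv2,numpy as np
for n in ("scene","top"):
    im=r.get_image(n); cv2.imwrite(f"pics/{n}0.png",im[:,:,::-1])
    c=r.calibration(n); print(n,np.round(c["intrinsics"],1).tolist(),np.round(c["cam_to_world"],3).tolist())
print(np.round(r.calibration("wrist")["tool_from_camera"],3).tolist())
o=r.get_obs(); print(o)
E
```

```text
pics
scene [[426.3, 0.0, 322.9], [0.0, 426.3, 201.4], [0.0, 0.0, 1.0]] [[0.834, -0.342, 0.434, 0.069], [-0.552, -0.508, 0.661, -0.64], [-0.006, -0.791, -0.612, 0.747], [0.0, 0.0, 0.0, 1.0]]
top [[417.8, 0.0, 308.4], [0.0, 417.8, 191.1], [0.0, 0.0, 1.0]] [[-0.017, -0.996, 0.089, 0.397], [-1.0, 0.016, -0.018, 0.082], [0.016, -0.09, -0.996, 1.299], [0.0, 0.0, 0.0, 1.0]]
[[-0.0, -0.965, -0.262, 0.066], [1.0, -0.0, 0.0, -0.0], [-0.001, -0.262, 0.965, -0.143], [0.0, 0.0, 0.0, 1.0]]
{'time': 0.1, 'joint_pos': array([-1.27912767,  0.47776912,  0.022339  ,  1.55632901, -0.011471  ,
        1.10928648, -0.08309233]), 'qvel': array([ 0.00041775, -0.00239137,  0.00037121, -0.00219475, -0.00090268,
        0.00222879, -0.00072504]), 'joint_efforts': array([ 4.12257883e-03, -5.97754633e+01,  1.61326010e+00, -2.81951630e+01,
        1.27932394e-02,  4.99311107e-03,  6.80448039e-06]), 'position': array([0.26252581, 0.62129121, 0.23039816]), 'tcp_rot': array([-3.13993536e+00,  1.46479836e-04,  2.74186825e+00]), 'wrist_force': array([-0.16679944,  0.05667172,  1.42708144]), 'ft_torque': array([-0.0107945 , -0.01252857, -0.01946366]), 'grip_force': 0.0, 'grip_width': 0.9953489665739883}
```

View pics/scene0.png

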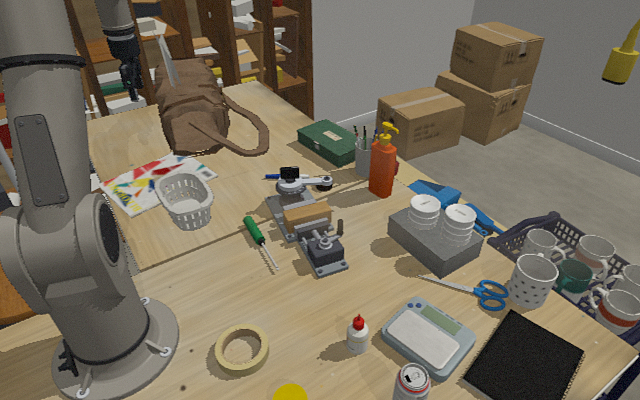

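View pics/top0.png

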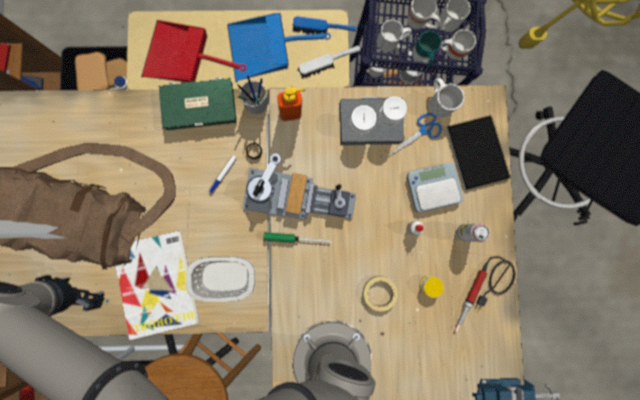

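The top view shows the fixture: knob at about (260,189) with its arm running to (275,160), and the crank hub at about (341,202) with its post near (338,187). The bottle is at (417,228) and the screwdriver at about (295,239). I'll cast rays for a rough pose, then look from the wrist camera.

```bash
cat > h.py <<'E'
from bench import r
import cv2,numpy as np
from scipy.spatial.transform import Rotation as R
def cast(K,T,uv,z):
    d=T[:3,:3]@np.linalg.solve(K,[uv[0],uv[1],1.]); o=T[:3,3]
    return o+d*(z-o[2])/d[2]
def wristT(o):
    T=np.eye(4); T[:3,:3]=R.from_euler('xyz',o["tcp_rot"]).as_matrix(); T[:3,3]=o["position"]
    return T@np.array(r.calibration("wrist")["tool_from_camera"])
def down(yaw): return [np.pi,0,yaw]
E
python3 - <<'E'
from h import *
c=r.calibration("top");K,T=map(np.array,(c["intrinsics"],c["cam_to_world"]))
A=cast(K,T,(341,202),.065);B=cast(K,T,(260,189),.125)
for n,uv,z in(("post",(338,187),.1),("guide",(275,160),.075),("bottle",(417,228),.1),("sd",(295,239),.01)):print(n,cast(K,T,uv,z).round(3))
print(A.round(3),B.round(3),np.linalg.norm((A-B)[:2]))
M=(A+B)/2
cands=[(y,r.ik([M[0]-.03,M[1],.36],down(y))) for y in np.arange(-3,3.2,.5)]
for y,q in cands: print(y,None if q is None else np.round(q,2))
print(r.calibration("wrist")["intrinsics"])
E
```

```text
post [ 0.515 -0.025  0.1  ]
guide [0.6   0.158 0.075]
bottle [ 0.393 -0.249  0.1  ]
sd [0.366 0.103 0.01 ]
[ 0.473 -0.036  0.065] [0.51  0.198 0.125] 0.23617230753517965
-3.0 [-0.66  0.01  0.36  1.87 -0.    1.27  1.41]
-2.5 [-0.6   0.01  0.3   1.87 -0.    1.27  1.91]
-2.0 [-0.54  0.01  0.24  1.86 -0.    1.27  2.41]
-1.5 [-0.49  0.02  0.19  1.86 -0.    1.27  2.91]
-1.0 [-0.72  0.    0.42  1.87 -0.    1.27 -2.87]
-0.5 [-0.72  0.    0.42  1.87 -0.    1.27 -2.37]
0.0 [-0.98 -0.01  0.68  1.88  0.01  1.27 -1.87]
0.5 [-0.98 -0.01  0.68  1.88  0.01  1.27 -1.37]
1.0 [-0.9  -0.01  0.6   1.88  0.    1.27 -0.87]
1.5 [-0.86 -0.    0.56  1.88  0.    1.27 -0.37]
2.0 [-0.8  -0.    0.51  1.88  0.    1.27  0.13]
2.5 [-0.75  0.    0.45  1.87 -0.    1.27  0.63]
3.0 [-0.7   0.01  0.4   1.87 -0.    1.27  1.13]
[[279.30141062   0.         319.04011912]
 [  0.         279.30141062 196.6177097 ]
 [  0.           0.           1.        ]]
```

The knob-to-crank distance is 236 mm, against 240 mm given, so the yaw is about -0.157. Next is a wrist look from above.

Run:
```python
from h import *
r.reach([.556,.07,.27],down(2.98)); r.pause(.3)
o=r.get_obs(); im=r.get_image("wrist"); np.savez("w1.npz",T=wristT(o)); print(o["time"],wristT(o)[:3,3])
cv2.imwrite("pics/w1.png",im[:,:,::-1])
```

```text
2.6333 [0.49034167 0.08096968 0.41273845]
```

View pics/w1.png

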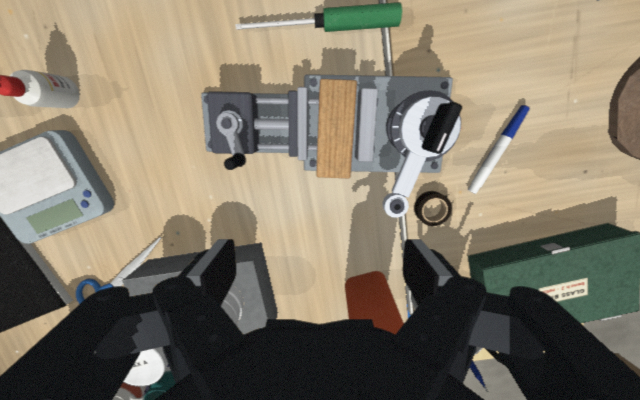

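The wrist picture shows the crank hub at about (228,121), the post top at about (235,160), the knob bar at about (442,127), the guide at about (396,205) and the block at about (336,128). I'll enlarge it for exact pixels.

Run:
```python
import cv2
im=cv2.imread("pics/w1.png")[60:220,195:475]
im=cv2.resize(im,None,fx=2.8,fy=2.8,interpolation=cv2.INTER_CUBIC)
im=cv2.convertScaleAbs(im,alpha=1.6,beta=20)
cv2.imwrite("pics/w1c.png",im)
```

```text
(no output)
```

View pics/w1c.png

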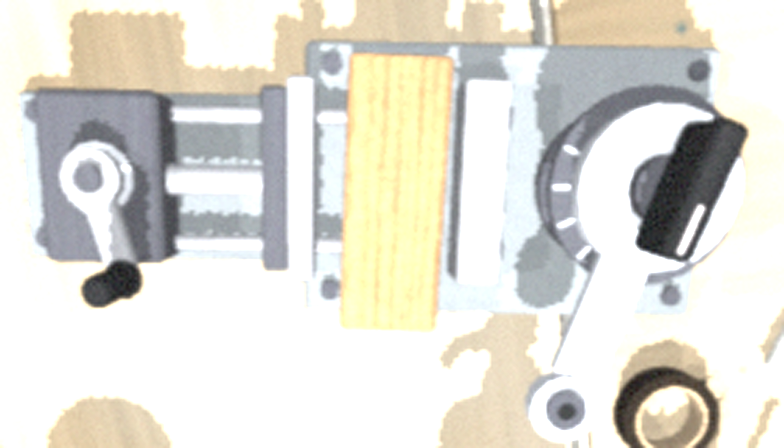

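Run:
```python
from h import *
K=np.array(r.calibration("wrist")["intrinsics"]);T=np.load("w1.npz")["T"]
c=lambda u,v,z:cast(K,T,(195+u/2.8,60+v/2.8),z)[:2]
hub=c(88,176,.078);hub2=c(98,177,.063);pt=c(97,292,.106);pb=c(123,277,.067)
print("hub",hub,hub2,"post",pt,pb,np.linalg.norm(pt-hub),np.linalg.norm(pb-hub2))
bt=[c(*p,.125) for p in((746,130),(690,259),(718,117),(664,250))]
print("bar right edge",np.array(bt).round(4).tolist(),np.linalg.norm(bt[0]-bt[1]),"ctr",np.mean(bt,0))
disc=c(661,179,.083);print("disc",disc)
g=c(567,411,.065);g2=c(558,405,.09);print("guide",g,g2,np.linalg.norm(g-disc),np.linalg.norm(g2-disc))
for a in((347,56),(343,327),(452,58),(434,328)):print("block",c(*a,.056))
for a in((308,42),(718,48),(308,305),(685,313)):print("plate",c(*a,.012))
for a in((468,80),(458,280)):print("fixedjaw",c(*a,.05))
im=cv2.imread("pics/w1.png");m=(im.max(2)<32).astype(np.uint8);m[:, :400]=0;m[165:]=0;m[:90]=0
n,l,s,ce=cv2.connectedComponentsWithStats(m);i=1+s[1:,4].argmax();cn=cv2.findContours((l==i).astype(np.uint8),0,2)[0][0];print(s[i],cv2.minAreaRect(cn))
```

```text
hub [ 0.47547882 -0.02514088] [ 0.47591449 -0.02573114] post [ 0.52028879 -0.02365782] [ 0.51946071 -0.02400231] 0.0448345029200672 0.0435805196092222
bar right edge [[0.4995, 0.2213], [0.5415, 0.1998], [0.4935, 0.2117], [0.5367, 0.1906]] 0.04721210484210854 ctr [0.51778915 0.20582847]
disc [0.51442811 0.20694478]
guide [0.61362892 0.16468628] [0.60143732 0.15507601] 0.10782662561695036 0.10129645674614651
block [0.44423926 0.08853412]
block [0.55938332 0.06789614]
block [0.45218459 0.132435  ]
block [0.56663721 0.10948871]
plate [0.42947263 0.07218459]
plate [0.46341098 0.26427527]
plate [0.5535773  0.05029687]
plate [0.58913384 0.24253297]
fixedjaw [0.46150664 0.13904695]
fixedjaw [0.54724243 0.12395463]
[423 102  32  49 554] ((437.2215576171875, 124.6517562866211), (12.947606086730957, 53.42388916015625), 24.10223388671875)
```

Measured values, checked against the given sizes:

| Quantity | Measured | Check |
|---|---|---|
| Crank axis | (0.476, -0.027) | – |
| Post | (0.520, -0.024) | radius 44–45 mm |
| Knob axis | (0.516, 0.207) | – |
| Fixture yaw | about -0.173 | – |
| Knob bar | about -0.47 | expected -0.487 |

Now I'll grip the post with the fingers closing tangentially and look from the scene camera.

```bash
cat >> h.py <<'E'
C=np.array([.476,-.0265]); A0=.06; ZC=.073
def cpose(a,rad=.045): return [C[0]+rad*np.cos(a),C[1]+rad*np.sin(a),ZC],down(a+np.pi)
def st(tag=""):
    o=r.get_obs(); print(tag,"t%.1f"%o["time"],"p",o["position"].round(4),"yaw%.3f"%o["tcp_rot"][2],"F",o["wrist_force"].round(1),"M",o["ft_torque"].round(2),"w%.3f g%.0f"%(o["grip_width"],o["grip_force"])); return o
E
python3 - <<'E'
from h import *
for a in np.arange(A0,-3.0,-.5):
    p,q=cpose(a); j=r.ik(p,q); print(round(a,2),None if j is None else np.round(j,2))
p,q=cpose(A0)
r.reach([p[0],p[1],.2],q); st("above")
print(r.servo_line(p,.12,f_stop=15)); st("down")
r.clamp(60); st("grip")
cv2.imwrite("pics/s1.png",cv2.resize(r.get_image("scene")[170:310,220:420,::-1],None,fx=3,fy=3,interpolation=cv2.INTER_CUBIC))
E
```

```text
0.06 [-0.33  0.46  0.32  2.07 -0.24  0.65  1.78]
-0.44 [-0.35  0.47  0.39  2.08 -0.29  0.65  1.37]
-0.94 [-0.37  0.46  0.46  2.11 -0.34  0.64  0.95]
-1.44 [-0.42  0.45  0.55  2.16 -0.4   0.63  0.54]
-1.94 [-0.49  0.44  0.62  2.21 -0.44  0.62  0.08]
-2.44 [-0.59  0.43  0.71  2.26 -0.49  0.61 -0.38]
-2.94 [-0.7   0.44  0.78  2.28 -0.55  0.61 -0.87]
above t3.2 p [ 0.5209 -0.0241  0.2   ] yaw-3.083 F [0.5 0.7 0.1] M [-0.   -0.02 -0.01] w0.995 g0
False
down t4.5 p [ 0.5215 -0.0238  0.0737] yaw-3.082 F [ 0.3 -0.5  0.8] M [-0.04  0.02  0.01] w1.001 g0
grip t5.1 p [ 0.5212 -0.0242  0.0733] yaw-3.082 F [-0.8 -1.4  4.4] M [-0.32  0.15  0.01] w0.138 g58
```

View pics/s1.png

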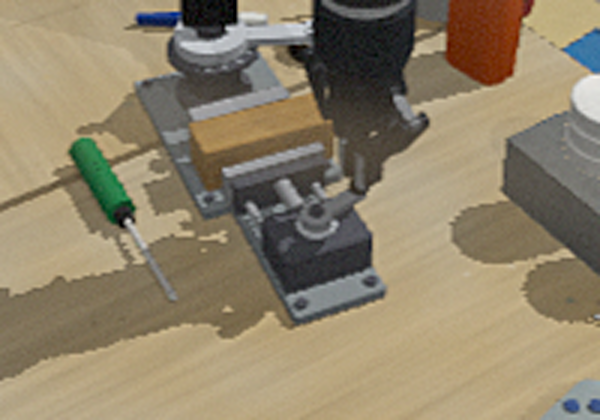

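The fingers are closed on the post (width about 12–14 mm, force 58 N). Now I'll turn the crank and watch the force.

Run:
```python
from h import *
a=A0
while a>A0-2.45:
    a-=.2; p,q=cpose(a)
    hit=r.servo_line(p,.05,ori=q,f_stop=35); o=st("%.2f"%a)
    if hit or np.linalg.norm(o["wrist_force"])>45: print("STOP",hit); break
```

```text
-0.14 t5.5 p [ 0.5213 -0.0335  0.0733] yaw3.004 F [ 2.  -3.7  3.2] M [-0.81 -0.27 -0.02] w0.139 g59
-0.34 t5.9 p [ 0.5198 -0.0422  0.0734] yaw2.806 F [ 4.4 -3.3  1.5] M [-0.95 -0.83 -0.02] w0.141 g59
-0.54 t6.2 p [ 0.5165 -0.0507  0.0734] yaw2.606 F [ 4.8 -5.4  0.6] M [-1.15 -1.07 -0.03] w0.143 g59
-0.74 t6.6 p [ 0.5113 -0.0585  0.0735] yaw2.405 F [ 5.6 -8.2 -0.3] M [-1.46 -1.27 -0.09] w0.143 g59
-0.94 t6.9 p [ 0.5047 -0.0652  0.0735] yaw2.205 F [ 6.7 -9.2 -2.3] M [-1.88 -1.25 -0.07] w0.142 g59
-1.14 t7.3 p [ 0.4969 -0.0704  0.0735] yaw2.004 F [  6.  -10.9  -1.9] M [-2.26 -1.18 -0.1 ] w0.145 g59
-1.34 t7.6 p [ 0.4881 -0.0738  0.0735] yaw1.803 F [  4.9 -12.4  -1.6] M [-2.59 -1.01 -0.19] w0.148 g59
-1.54 t8.0 p [ 0.4788 -0.0754  0.0735] yaw1.603 F [  4.6 -14.3  -0.4] M [-2.79 -0.76 -0.29] w0.139 g59
-1.74 t8.3 p [ 0.4693 -0.0751  0.0735] yaw1.402 F [  2.7 -15.1   1.1] M [-3.   -0.47 -0.29] w0.138 g60
-1.94 t8.7 p [ 0.4601 -0.0728  0.0734] yaw1.202 F [  2.2 -15.5   2.4] M [-3.1  -0.16 -0.4 ] w0.143 g60
-2.14 t9.0 p [ 0.4516 -0.0687  0.0734] yaw1.001 F [ -0.6 -15.1   5.4] M [-3.    0.19 -0.45] w0.140 g60
-2.34 t9.4 p [ 0.4441 -0.063   0.0733] yaw0.801 F [ -1.9 -15.2   8. ] M [-2.93  0.41 -0.44] w0.140 g60
-2.54 t9.7 p [ 0.438  -0.0558  0.0733] yaw0.601 F [ -2.9 -13.    9.3] M [-2.7   0.59 -0.51] w0.144 g60
```

The pull shows the true centre is about 4 mm further in -y, which also fits the 240 mm spacing. I'll update it and go on in small steps until the stop.

```bash
sed -i 's/^C=.*ZC=/C=np.array([.4765,-.0300]); A0=.06; ZC=/' h.py
python3 - <<'E'
from h import *
a=-2.56
for k in range(9):
    p,q=cpose(a)
    hit=r.servo_line(p,.03,ori=q,f_stop=40); o=st("%.2f"%a)
    t=np.array([np.sin(a),-np.cos(a)]); ft=-o["wrist_force"][:2]@t
    d=o["position"][:2]-C; print("   push %.1f  angle %.3f"%(ft,np.arctan2(d[1],d[0])))
    if hit or ft>28: print("STOP",hit); break
    a-=.08
cv2.imwrite("pics/s2.png",cv2.resize(r.get_image("scene")[170:310,220:420,::-1],None,fx=3,fy=3,interpolation=cv2.INTER_CUBIC))
E
```

```text
-2.56 t10.0 p [ 0.4385 -0.0566  0.0732] yaw0.584 F [-2.3 -7.7 10.3] M [-1.51  0.41 -0.15] w0.142 g61
   push 5.2  angle -2.532
-2.64 t10.2 p [ 0.4363 -0.0534  0.0732] yaw0.504 F [-2.3 -7.3 11.9] M [-1.47  0.57 -0.29] w0.136 g61
   push 5.3  angle -2.614
-2.72 t10.5 p [ 0.4346 -0.0502  0.0732] yaw0.424 F [-3.5 -7.2 13.2] M [-1.49  0.61 -0.22] w0.142 g61
   push 5.1  angle -2.692
-2.80 t10.8 p [ 0.4332 -0.0469  0.0732] yaw0.344 F [-2.9 -7.7 12.9] M [-1.47  0.65 -0.19] w0.145 g61
   push 6.3  angle -2.769
-2.88 t11.0 p [ 0.4319 -0.0436  0.0732] yaw0.264 F [-4.9 -7.  12.7] M [-1.45  0.75 -0.25] w0.140 g61
   push 5.5  angle -2.846
-2.96 t11.3 p [ 0.431  -0.0401  0.0731] yaw0.184 F [-4.3 -7.3 14.1] M [-1.49  0.86 -0.17] w0.144 g61
   push 6.5  angle -2.923
-3.04 t11.6 p [ 0.4308 -0.0391  0.0732] yaw0.104 F [ -2.4 -16.6   7.5] M [-3.26  0.49  0.39] w0.141 g62
   push 16.3  angle -2.945
-3.12 t11.8 p [ 0.4315 -0.0388  0.0735] yaw0.021 F [  1.7 -27.3  -3.4] M [-5.42 -0.37  0.18] w0.139 g61
   push 27.3  angle -2.949
-3.20 t12.1 p [ 0.4321 -0.0385  0.0737] yaw-0.061 F [  4.5 -39.5 -13.1] M [-7.55 -1.    0.18] w0.141 g61
   push 39.2  angle -2.953
STOP False
```

Motion stopped firmly at angle -2.95, where the push rose steeply. I'll ease off, release, rise and check from above.

Run:
```python
from h import *
p,q=cpose(-2.96); r.servo_line(p,.03,ori=down(-.02)); st()
r.release(); o=st("open"); p=o["position"].copy(); p[2]=.2
r.servo_line(p,.2)
r.reach([.556,.07,.27],down(2.98)); r.pause(.2)
o=st(); im=r.get_image("wrist"); np.savez("w2.npz",T=wristT(o)); cv2.imwrite("pics/w2.png",im[:,:,::-1])
im=im[60:220,195:475,::-1]
cv2.imwrite("pics/w2c.png",cv2.convertScaleAbs(cv2.resize(im,None,fx=2.8,fy=2.8,interpolation=cv2.INTER_CUBIC),alpha=1.4,beta=10))
```

```text
t12.7 p [ 0.432  -0.0395  0.0733] yaw-0.017 F [-2.3 -5.1 11.3] M [-1.02  0.19 -0.08] w0.140 g63
open t13.4 p [ 0.4322 -0.038   0.073 ] yaw-0.020 F [ 0.9 -0.2 -0.2] M [-0.01 -0.    0.01] w1.000 g0
 t16.4 p [0.5559 0.0699 0.2699] yaw2.980 F [ 0.4  0.4 -0.4] M [0.03 0.   0.02] w1.002 g0
```

View pics/w2c.png

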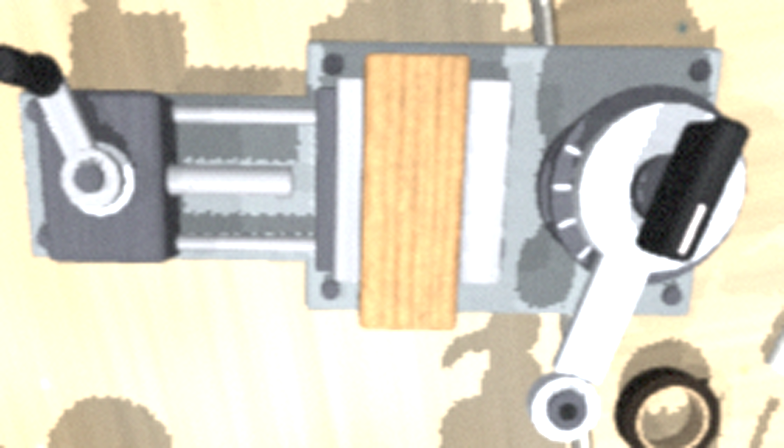

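The jaw is now flush on the block, the block is on the fixed jaw, and the crank is at its stop. Next I'll grip the knob bar, with its axis at about (0.517, 0.207) and bar yaw about -0.487.

```bash
cat >> h.py <<'E'
KN=[.517,.2068]; ZK=.092; Y0=2.655
E
python3 - <<'E'
from h import *
for d in (0,.4,.8,1.257): j=r.ik(KN+[ZK],down(Y0-d)); print(None if j is None else np.round(j,2))
r.reach(KN+[.22],down(Y0)); st("above")
print(r.servo_line(KN+[ZK],.1,f_stop=12)); st("down")
r.clamp(60); r.pause(.2); st("grip")
for f in (.05,.1,.15,.2,.25): 
    r.servo_line(KN+[ZK],.02,ori=down(Y0-f)); st("%.2f"%f)
E
```

```text
[-0.95  0.53  0.6   1.99 -0.43  0.75  0.99]
[-0.99  0.54  0.66  1.99 -0.48  0.76  0.64]
[-1.06  0.58  0.76  1.99 -0.56  0.79  0.32]
[-1.12  0.62  0.86  2.   -0.64  0.82 -0.07]
above t17.1 p [0.517  0.2068 0.22  ] yaw2.656 F [ 1.  -0.5 -0.1] M [-0.05  0.05  0.02] w1.000 g0
False
down t18.6 p [0.5174 0.207  0.0926] yaw2.655 F [-0.   0.   0.3] M [-0.01  0.03 -0.01] w1.002 g0
grip t19.4 p [0.5176 0.2067 0.0935] yaw2.655 F [-4.8 -1.1 15.4] M [-0.41  0.89 -0.06] w0.156 g63
0.05 t19.7 p [0.5176 0.2068 0.0935] yaw2.605 F [-3.5 -2.3 14.1] M [-0.37  0.84  0.02] w0.154 g63
0.10 t19.9 p [0.5176 0.2068 0.0935] yaw2.555 F [-3.7 -0.4 14. ] M [-0.32  0.78  0.09] w0.159 g63
0.15 t20.2 p [0.5176 0.2068 0.0935] yaw2.505 F [-4.  -0.9 14.5] M [-0.34  0.74  0.09] w0.159 g63
0.20 t20.4 p [0.5176 0.2068 0.0934] yaw2.454 F [-3.6 -1.3 14.1] M [-0.33  0.79  0.01] w0.153 g63
0.25 t20.7 p [0.5177 0.2069 0.0935] yaw2.404 F [-4.3 -1.1 13.9] M [-0.25  0.75 -0.05] w0.152 g63
```

The grip is good, and the torque crosses zero at about 0.2 rad, as half a notch should. I'll continue past clicks one and two to the third.

Run:
```python
from h import *
for f in (.32,.42,.52,.62,.72,.84,.94,1.04,1.1,1.16,1.21,1.257): 
    r.servo_line(KN+[ZK],.02,ori=down(Y0-f)); st("%.2f"%f)
r.pause(.4); o=st("end")
p=[.556,.07]
cv2.imwrite("pics/top3.png",cv2.resize(r.get_image("top")[140:250,190:370,::-1],None,fx=4,fy=4,interpolation=cv2.INTER_CUBIC))
```

```text
0.32 t20.9 p [0.5177 0.2069 0.0935] yaw2.334 F [-3.8 -1.2 14.2] M [-0.22  0.79 -0.16] w0.159 g63
0.42 t21.2 p [0.5178 0.207  0.0935] yaw2.234 F [-3.1 -1.2 14.5] M [-0.22  0.71  0.03] w0.155 g63
0.52 t21.4 p [0.5178 0.207  0.0935] yaw2.135 F [-3.7 -0.6 13.5] M [-0.2  0.7  0.1] w0.156 g63
0.62 t21.7 p [0.5179 0.207  0.0935] yaw2.034 F [-2.7 -0.7 13.3] M [-0.25  0.65 -0.03] w0.156 g62
0.72 t21.9 p [0.518  0.2071 0.0935] yaw1.934 F [-3.6  0.  13.2] M [-0.12  0.62 -0.14] w0.158 g63
0.84 t22.2 p [0.5181 0.2071 0.0935] yaw1.814 F [-2.8 -0.2 12.5] M [-0.16  0.61 -0.02] w0.153 g62
0.94 t22.4 p [0.5182 0.2071 0.0935] yaw1.715 F [-1.2  0.2 13.6] M [-0.19  0.56  0.13] w0.151 g63
1.04 t22.7 p [0.5183 0.2071 0.0935] yaw1.614 F [-2.5 -0.2 12.8] M [-0.1   0.5   0.04] w0.152 g62
1.10 t22.9 p [0.5183 0.2071 0.0935] yaw1.554 F [-1.4 -0.7 12. ] M [-0.15  0.49 -0.1 ] w0.151 g62
1.16 t23.2 p [0.5183 0.2071 0.0935] yaw1.494 F [-2.  -0.2 12.9] M [-0.12  0.51 -0.14] w0.158 g62
1.21 t23.4 p [0.5184 0.2071 0.0935] yaw1.444 F [-1.2 -1.1 12.3] M [-0.09  0.43 -0.05] w0.159 g62
1.26 t23.7 p [0.5184 0.2071 0.0935] yaw1.398 F [-0.7  0.3 12.5] M [-0.12  0.32 -0.02] w0.156 g62
end t24.1 p [0.5184 0.2071 0.0935] yaw1.398 F [-1.8  0.3 12.2] M [-0.12  0.36 -0.03] w0.157 g62
```

View pics/top3.png

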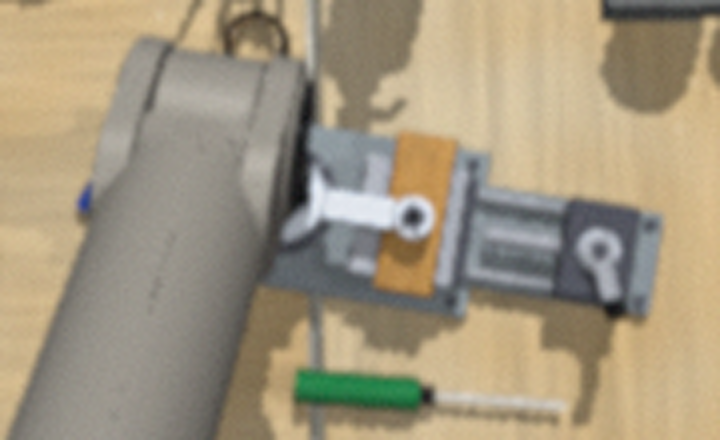

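The top view shows the guide over the middle of the block at (413,215) and the jaw tight on the block. The torque crossed two half-notch peaks on the way and is near zero now, so the knob sits in its third stop. Handing in.

```bash
python3 -c "
from h import *
print(r.job_done()); st()"
```

```text
the job is handed in; nothing more can be done
None
the job is handed in; nothing more can be done
```

The job is handed in: the crank is at its stop with the block clamped, and the knob is held at its third stop with the guide over the block. The bystanders I could see in the last view had not moved, though the judge's verdict was not shown.

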